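# Take the boiled kettle off the hotplate

## Task

The kettle has boiled. First turn the hotplate it stands on fully off with the knob on its front, leaving the pot and the pot's hotplate as they are. Then lift the kettle off, keep it upright and set it gently down in the middle of the cork trivet, with its spout pointing straight to the back wall so that the steam goes away from people.

Things in the scene. Friction and masses are not known exactly. Their poses are not given: they have to be found in the camera images.
- kettle_hotplate: the hotplate under the kettle, one of two alike: steel case 300 (x) x 236 (y) x 50 mm, fixed; origin at the centre of its underside at worktop height, x to its back, y to its left. A dark cast-iron ring, 184 mm across, top 58 mm above the worktop, lies towards the back; a black knob stands on the front panel, 170 mm before the ring's centre
- kettle_ring (a point): centre of the top face of the ring under the kettle
- kettle_knob (a joint): angle of the knob of the kettle's hotplate, rad: 0 = off (against its stop, white pointer to the back, at the red mark), grows as it turns clockwise seen from above, up to 2.6; stays where it is left
- kettle_knob_grip (a point): on that knob's turning axis, in the middle of its grip, a bar 42 mm long, 12 mm wide and 22 mm high that stands on a 42 mm round skirt; the bar runs along this point's x axis, which turns with the knob and points to the pointer end; the bar's top is 10 mm above this point, the case's top 19.5 mm below it
- kettle: yellow stove kettle, 201 x 238 x 235 mm, about 0.7 kg, lid fixed on, with a fixed black hoop handle over the top; origin at underside height, z up; spout along +y, hoop in the y-z plane; the hoop's crown is level, 26 mm wide (x) and 20 mm thick, at x = 0, y = -31 mm, its top 234 mm above the underside; the hoop reaches back to y = -107 mm
- kettle_base (a point): centre of the kettle's round flat underside, 190 mm across (on the kettle's centre plane, 19.5 mm behind the body's origin); the centre of mass is about above it
- kettle_spout (a point): tip of the kettle's spout, 125 mm from the base centre along +y, 118 mm up
- pot_hotplate: the other hotplate, alike, under the pot; origin and axes as the first
- pot_pointer (a point): pointer end of the bar on the knob of the pot's hotplate, 20 mm from its axis, marked by a white line on top
- pot: grey casserole with two side handles and a glass lid on it, 190 x 240 mm, 142 mm high with the lid, on the other hotplate; origin at the centre of its underside
- trivet: round cork trivet, 220 mm across, 12 mm thick, fixed to the worktop between the two hotplates; origin at the centre of its underside, x to the back wall, y to the left
- trivet_top (a point): centre of the trivet's top face; x to the back wall, y to the left

How it is judged:
By the outcome, as a careful person would: the job done as asked, in the order asked, and still so for the second after the job is handed in, with the robot touching nothing.
It also fails if it takes over 64 s, if anything falls off the work surface, if the arm or the gripper's body presses on something with over 40 N, if the wrist force passes 120 N, or if a joint passes its speed limit or range.

## Robot

A 6-joint arm with a two-finger parallel gripper is mounted at the origin on a cart in front of the work surface, level with it; the furniture and walls round the work are solid. World frame = base frame: x ahead of the robot, y to its left, z up, the work surface at z = 0. Lengths are in mm, angles in degrees, forces in N, time in s.
With the tool pointing down it reaches from about 325 to 900 mm from the base axis. Payload 6.1 kg.
Tool frame: the origin (TCP) lies between the finger pads; the fingertips stand 11 mm ahead of it and the grasp point (between the pads) lies 8 mm behind it; z points along the fingers, y is the line along which they close (so a half turn about z gives the same grasp; the last joint's range is limited). The gripper opens to 87 mm and grips with 3 to 60 N. Pads are 19 mm wide; open, the fingers measure 117 mm over their backs; the gripper's body (75 mm by 190 mm) begins 51 mm behind the grasp point.
Start: joints at [-79.36, 12.628, 87.462, -0, 79.91, -7.225], TCP at [191.726, -594.859, 233.538] pointing down, gripper open.
Joint ranges: [-170.65, 170.65], [-52.31, 119.04], [5.05, 147.46], [-71.25, 251.25], [11.57, 151.72], [-153.62, 153.62]. Speed limits (degrees/s): [147.25, 147.25, 172.46, 180, 180, 180].

## Interface

Orientations are given as a 3x3 rotation matrix whose columns are the frame's x, y, z axes.
In Python, from workcell import telemetry, capture, ctrl gives the robot as it stands. The module is installed in compiled form; this text tells all that it offers.
- The arm moves only by the tool carry_out, never from a script. Its argument "rows" is a list that holds one entry, the list of rows, each a list of 5 numbers: the shift along the tool's x, y, z in mm, then the turn about the tool's z in degrees, then the finger opening in mm, from 0 to 87. In form: [[[tx, ty, tz, turn, grip], ...]]. A call has 1 to 10 rows; each row is the pose to reach, as a shift and turn from the pose commanded when the call began, along the tool's axes at that moment; what a row does not reach only later rows make up. A row lasts 1/8 s, in which the tool goes at most 62.5 mm and 10.7 degrees, less where a joint would pass 70% of its speed; a pose out of reach is approached as far as the arm can. A call with a gripper value outside its range is refused whole. The fingers move at their own pace and stop on an object; the grip force is fixed at half the most. Time passes only in rows, so rows that repeat a pose let the fingers close. It gives the time, the measured TCP pose, the force, the opening and the grip force at its end, in the units of the state.
- telemetry.get_state(): the state, without advancing time (a new reading comes with each control period).
- capture(name): name is "side" or "top" or "wrist"; returns a dict with "color" (480x640x3 uint8, red, green, blue), "fx", "fy", "cx", "cy" (pixels), "R" (3x3) and "t" (3): a world point X has camera coordinates R X + t. Camera axes: x right, y down, z forward; pixel columns grow to the right and rows downward; lengths in mm; the calibration is good to about 2 mm. A picture is of the moment at which its call begins. There is no depth.
- ctrl.close_job(): hands the job in; it is judged then, once.
The state is a dict: "clock": time; "joint_positions": joint angles; "joint_velocities": joint speeds; "joint_torque": joint torques, N m; "eef_pos": TCP position; "tool_rot": TCP orientation; "ft_force": force on the tool from outside, world axes, zero at the start; "moment": the same for the moment, N m; "width": finger opening in mm; "gripper_force": force on a finger pad.
Only numpy, scipy, OpenCV 4.12 (cv2) and the standard library are available. Lean on these libraries where they do the work, as an engineer would, in place of code of your own. Each camera call takes 0.05 s, during which the arm holds its last target. There are 200 camera calls.

## Working session

There is one attempt and no reset: what is moved stays moved. The work goes in short steps, Python scripts to look and compute and a tool call to move; the robot and the scene stay as the last step left them, time stands still between calls to the robot, and variables do not carry over. Pictures are saved under pics/ and viewed, at most 10 in all, crops included, and the job is handed in when it is done.

Besides the shell and the picture viewer there is one more tool, called after "Request:" by a JSON object that holds its "api" and its "payload", one argument or row to a line. carry_out: Moves the arm, as the interface text tells. Its arguments: {"type":"object","properties":{"rows":{"type":"array"}},"required":["rows"]}

```bash
mkdir -p pics; cat > h.py <<'E'
import numpy as np,cv2
from workcell import telemetry,capture,ctrl
def ray(c,u,v,z):
    R=np.array(c['R']);t=np.array(c['t'])
    d=R.T@np.array([(u-c['cx'])/c['fx'],(v-c['cy'])/c['fy'],1]);o=-R.T@t
    return o+d*(z-o[2])/d[2]
def proj(c,X):
    p=np.array(c['R'])@np.array(X)+np.array(c['t']);return np.round([c['fx']*p[0]/p[2]+c['cx'],c['fy']*p[1]/p[2]+c['cy']],1)
def save(c,n,box=None,s=1):
    im=c['color'][:,:,::-1]
    if box: u0,v0,u1,v1=box;im=im[v0:v1,u0:u1]
    cv2.imwrite('pics/'+n+'.png',cv2.resize(im,None,fx=s,fy=s,interpolation=cv2.INTER_CUBIC))
E
python3 - <<'E'
from h import *
import pickle
d={}
for n in ['top','side']:
    c=capture(n);d[n]=c;save(c,n+'0',s=1.25);print(n,(-np.array(c['R']).T@c['t']).round(),c['fx'])
pickle.dump(d,open('c0.pkl','wb'))
s=telemetry.get_state();print(s['clock'],s['eef_pos'],s['tool_rot'],s['width'],s['ft_force'])
E
```

```text
top [ 431.   36. 1209.] 472.9866358816245
side [  617. -1057.  1031.] 597.736147958863
0.1 [ 191.63236203 -594.31924606  232.53093105] [[ 9.51780476e-01  3.06779752e-01 -3.30076921e-04]
 [ 3.06779851e-01 -9.51778907e-01  1.74218278e-03]
 [ 2.20306151e-04 -1.75943650e-03 -9.99998428e-01]] 87.03297967641251 [-0.04200245  0.62431406  0.34063041]
```

View pics/top0.png

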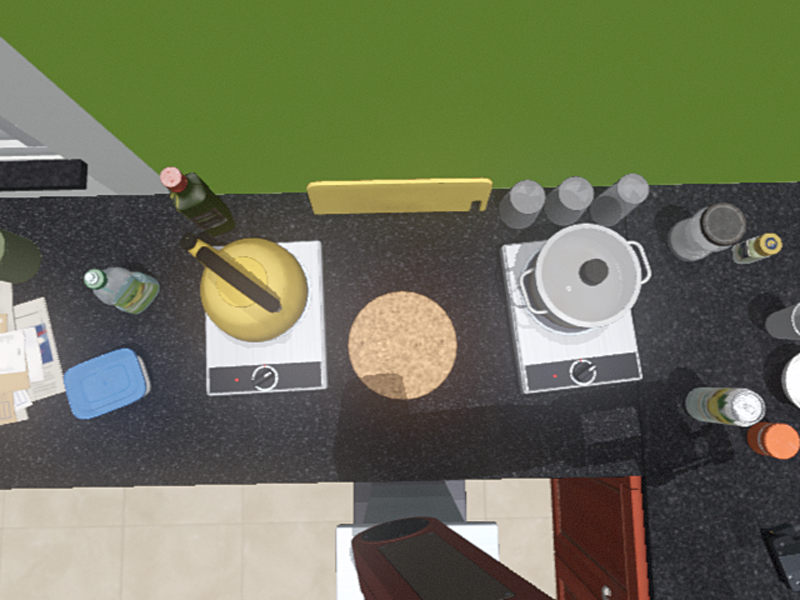

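View pics/side0.png

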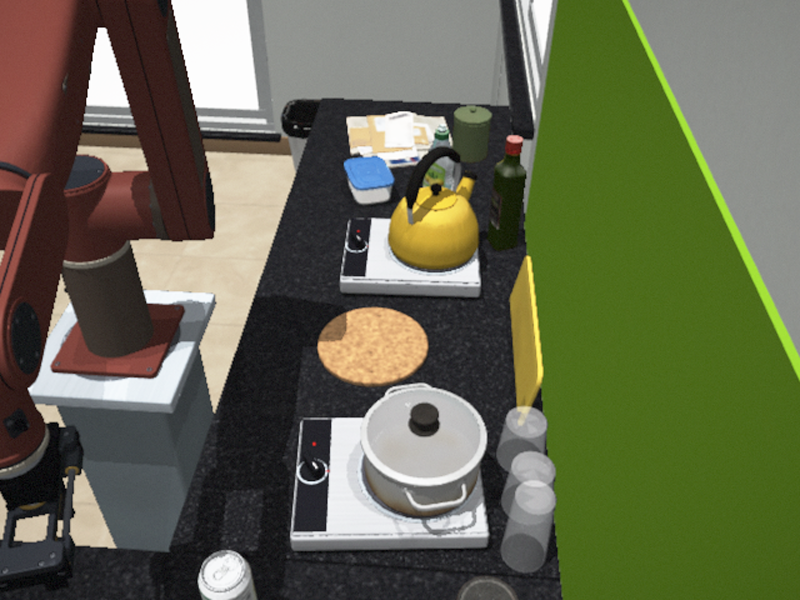

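Top view: kettle hotplate left, knob ≈(265,377)/1.25; trivet centre ≈(402,345)/1.25; spout to upper-left near the oil bottle. Pot's hotplate on the right. Enlarge the knob and the kettle.

```bash
python3 - <<'E'
from h import *
import pickle
d=pickle.load(open('c0.pkl','rb'));c=d['top']
a=cv2.resize(c['color'][180:320,130:270,::-1],None,fx=4,fy=4,interpolation=cv2.INTER_CUBIC)
b=cv2.resize(c['color'][282:322,185:240,::-1],None,fx=4.3,fy=4.3,interpolation=cv2.INTER_CUBIC)
o=np.zeros((560,797,3),np.uint8);o[:,:560]=a
o[:b.shape[0],561:561+b.shape[1]]=b[:,:236]
cv2.imwrite('pics/crop.png',o)
print('knob',ray(c,212,301.6,69.5+10),'trivet',ray(c,402/1.25,345/1.25,12))
for u,v in [(207,394),(327,389),(321,241)]:print('plate',ray(c,u/1.25,v/1.25,50))
for u,v in [(348,345),(457,345),(402,291),(402,399)]:print('triv',ray(c,u/1.25,v/1.25,12))
E
```

```text
knob [443.90470081 283.823514    79.5       ] trivet [503.24809108  21.54038655  12.        ]
plate [413.80396913 402.85698223  50.        ]
plate [418.60482639 169.58026203  50.        ]
plate [712.92523811 179.74132186  50.        ]
triv [505.55127856 130.86133382  12.        ]
triv [500.90470792 -89.68845166  12.        ]
triv [613.76436096  19.01917814  12.        ]
triv [395.3080817   24.00282272  12.        ]
```

View pics/crop.png

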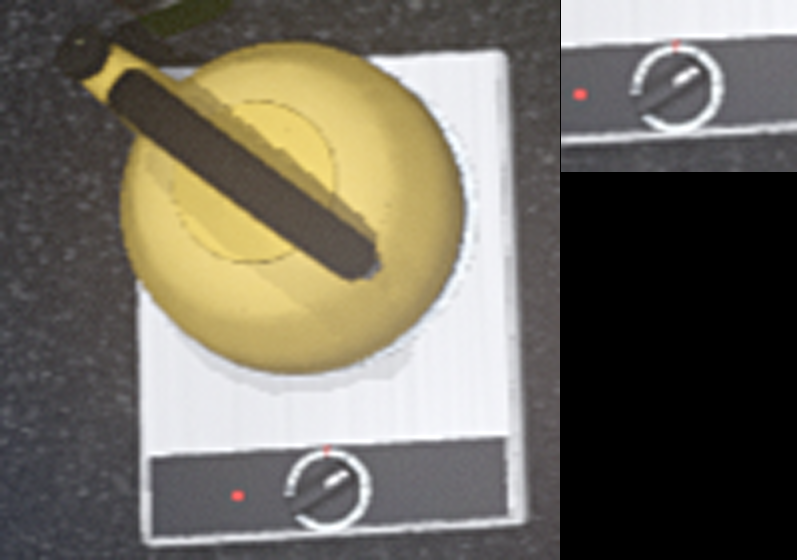

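Knob bar ≈53–56° clockwise of off (crop (350,472)↔(303,507), red mark (326,450)); crown from (355,262) to (125,85) gives spout yaw ≈52°.

```bash
cat >> h.py <<'E'
def go(X,yaw=None):
    s=telemetry.get_state();R=np.array(s['tool_rot']);d=R.T@(np.array(X)-s['eef_pos'])
    y=np.degrees(np.arctan2(R[1,0],R[0,0]))
    return d.round(1), None if yaw is None else round(-((yaw-y+180)%360-180),1)
E
python3 - <<'E'
from h import *
import pickle
c=pickle.load(open('c0.pkl','rb'))['top']
q=lambda u,v,z:ray(c,130+u/4,180+v/4,z)
print('knob50',q(328,489,50),'mark',q(326,450,50))
a,b=q(303,507,79),q(350,472,79);print('bar',a,b,np.degrees(np.arctan2(*(b-a)[1::-1])))
a,b=q(355,262,292),q(125,85,292);print('hoop',a,b,np.degrees(np.arctan2(*(b-a)[1::-1])))
print('body c',q(294,208,110),'spout',q(88,52,176))
print(go([430,-150,260],84))
E
```

```text
knob50 [442.68113578 290.29305248  50.        ] mark [466.34272574 291.68439734  50.        ]
bar [432.0902684  298.68565245  79.        ] [452.1359634  270.90655941  79.        ] -54.18537475972488
hoop [550.13648833 224.69610185 292.        ] [641.0373577  339.27568545 292.        ] 51.57353275962048
body c [606.67750864 298.32152209 110.        ] spout [686.96577697 398.81419926 176.        ]
(array([ 363.2, -349.8,  -26.8]), np.float64(-66.1))
```

Request:
{"api": "carry_out", "payload": {
  "rows": [
    [[36,-35,-27,-10,87],[90,-87,-27,-20,87],[145,-140,-27,-30,87],[200,-192,-27,-40,87],[255,-245,-27,-50,87],[310,-298,-27,-60,87],[363,-350,-27,-66,87],[363,-350,-27,-66,87]]
  ]
}}

```text
clock: 1.1
eef_pos: [422.5, -163.0, 260.4]
tool_rot: [[0.106, 0.994, 0.0], [0.994, -0.106, -0.0], [-0.0, 0.0, -1.0]]
ft_force: [0.3, -1.2, -0.8]
width: 87.0
gripper_force: 0.0
```

```bash
python3 - <<'E'
from h import *
print(telemetry.get_state()['eef_pos'],go([443,287,200],150))
E
```

```text
[ 422.52489434 -163.03082548  260.39576179] (array([449.7, -27.4,  60.3]), np.float64(-66.1))
```

Request:
{"api": "carry_out", "payload": {
  "rows": [
    [[55,-4,10,-8,87],[115,-8,20,-16,87],[175,-12,30,-24,87],[235,-16,40,-32,87],[295,-20,50,-40,87],[350,-22,60,-50,87],[405,-24,60,-60,87],[437,-24,60,-66,87],[437,-24,60,-66,87],[437,-24,60,-66,87]]
  ]
}}

```text
clock: 2.35
eef_pos: [444.6, 271.4, 200.0]
tool_rot: [[-0.864, 0.503, -0.001], [0.503, 0.864, -0.001], [0.0, -0.001, -1.0]]
ft_force: [-1.0, 0.0, -0.3]
width: 87.0
gripper_force: 0.0
```

```bash
python3 - <<'E'
from h import *
import pickle
c=capture('wrist');save(c,'w1',s=1.25);pickle.dump(c,open('w1.pkl','wb'))
print(telemetry.get_state()['eef_pos'],go([443,287,90],150))
print('knob pred',proj(c,[443,287,79.5]),proj(c,[455,270.5,79.5]))
E
```

```text
[444.70061702 271.13283606 200.17674228] (array([  9.4,  13. , 110.2]), np.float64(-0.2))
knob pred [344.5 223.7] [333.9 246.3]
```

View pics/w1.png

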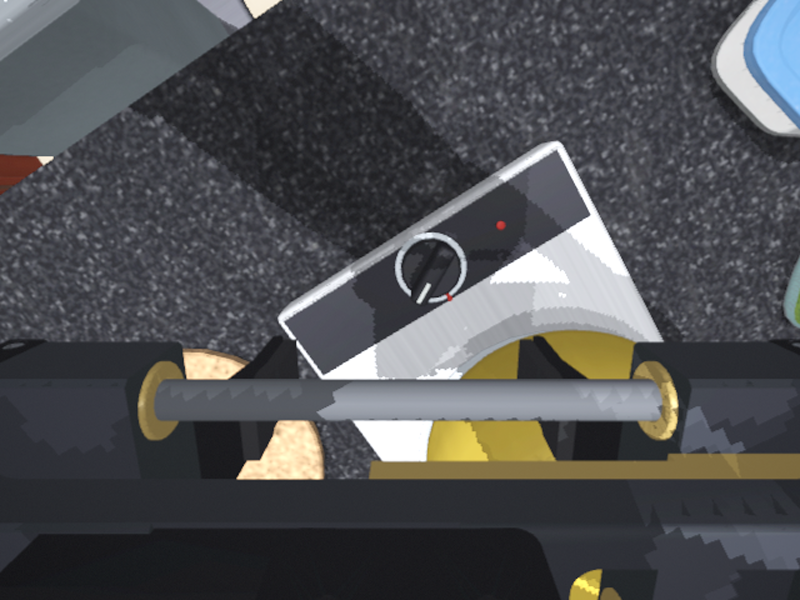

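```bash
python3 - <<'E'
from h import *
import pickle
c=pickle.load(open('w1.pkl','rb'))
q=lambda u,v,z:ray(c,u/1.25,v/1.25,z)
print('ring',q(431,267,50),q(431,267,57),'mark',q(449,297,50))
a,b=q(443,240,79),q(418,303,79);print('bar',a,b,(a+b)/2,np.degrees(np.arctan2(*(b-a)[1::-1])))
print(proj(c,[444.7,271.1,200])*1.25, -np.array(c['R']).T@c['t'])
E
```

```text
ring [442.06426701 289.47650853  50.        ] [440.63670389 289.88010904  57.        ] mark [467.33052259 289.88564971  50.        ]
bar [425.04451467 305.91098295  79.        ] [452.5013269  272.36685216  79.        ] [438.77292079 289.13891755  79.        ] -50.69871195455673
[411.625 377.625] [380.4387261  306.89927577 352.17843425]
```

Request:
{"api": "carry_out", "payload": {
  "rows": [
    [[12,14,30,0,87],[12,14,70,0,87],[12,14,100,0,87],[12,14,110,0,87],[12,14,110,0,87],[12,14,110,0,87]]
  ]
}}

```text
clock: 3.15
eef_pos: [442.8, 290.4, 92.2]
tool_rot: [[-0.864, 0.503, 0.002], [0.503, 0.864, 0.001], [-0.002, 0.002, -1.0]]
ft_force: [0.1, -0.5, 0.3]
width: 87.2
gripper_force: 0.0
```

```bash
python3 - <<'E'
from h import *
print(telemetry.get_state()['eef_pos'],go([441.5,289,72],150))
E
```

```text
[442.8359877  290.38362731  92.20482994] (array([ 0.5, -1.9, 20.2]), np.float64(-0.2))
```

Request:
{"api": "carry_out", "payload": {
  "rows": [
    [[0,-1,10,0,87],[0,-1,19,0,87],[0,-1,19,0,50],[0,-1,19,0,20],[0,-1,19,0,0],[0,-1,19,0,0],[0,-1,19,0,0],[0,-1,19,0,0]]
  ]
}}

```text
clock: 4.15
eef_pos: [441.1, 289.4, 71.6]
tool_rot: [[-0.865, 0.502, 0.0], [0.502, 0.865, 0.0], [-0.0, 0.0, -1.0]]
ft_force: [-0.7, -0.1, -0.5]
width: 34.6
gripper_force: 0.0
```

Request:
{"api": "carry_out", "payload": {
  "rows": [
    [[0,0,0,0,0],[0,0,0,0,0],[0,0,0,0,0],[0,0,0,0,0],[0,0,0,0,0],[0,0,0,0,0]]
  ]
}}

```text
clock: 4.9
eef_pos: [441.8, 291.0, 72.3]
tool_rot: [[-0.865, 0.502, 0.002], [0.502, 0.865, 0.003], [-0.0, 0.004, -1.0]]
ft_force: [1.5, 6.3, 0.7]
width: 12.0
gripper_force: 29.8
```

Request:
{"api": "carry_out", "payload": {
  "rows": [
    [[0,1.5,0,-5,0],[0,1.5,0,-10,0],[0,1.5,0,-15,0],[0,1.5,0,-20,0],[0,1.5,0,-25,0],[0,1.5,0,-29,0],[0,1.5,0,-29,0]]
  ]
}}

```text
clock: 5.78
eef_pos: [441.6, 289.9, 72.3]
tool_rot: [[-1.0, 0.019, -0.001], [0.019, 1.0, -0.002], [0.001, -0.002, -1.0]]
ft_force: [-3.5, -3.9, 7.8]
width: 12.0
gripper_force: 29.9
```

```bash
python3 - <<'E'
from h import *
s=telemetry.get_state();print(s['moment'],s['ft_force'],go([442,290,72],182))
E
```

```text
[-0.58631819  0.45413701  0.06472503] [-3.45609833 -3.87066802  7.79123043] (array([-0.4,  0.1,  0.3]), np.float64(-3.1))
```

Request:
{"api": "carry_out", "payload": {
  "rows": [
    [[0,0,-0.5,-2,0],[0,0,-0.5,-4,0],[0,0,-0.5,-6,0],[0,0,-0.5,-8,0],[0,0,-0.5,-8,0]]
  ]
}}

```text
clock: 6.4
eef_pos: [441.6, 289.7, 72.3]
tool_rot: [[-0.993, -0.119, -0.001], [-0.119, 0.993, -0.001], [0.001, -0.001, -1.0]]
ft_force: [-3.7, -5.1, 6.7]
width: 12.4
gripper_force: 31.3
```

```bash
python3 - <<'E'
from h import *
s=telemetry.get_state();print(s['moment'],s['ft_force'],s['gripper_force'],go([442,290,72],182))
E
```

```text
[-0.84758188  0.30671762 -0.67116257] [-3.65643264 -5.06908888  6.67969099] 31.250220868969336 (array([-0.5,  0.2,  0.3]), np.float64(4.8))
```

Request:
{"api": "carry_out", "payload": {
  "rows": [
    [[0,0,0,0,40],[0,0,0,0,60],[0,0,0,0,60],[0,0,-40,0,87],[0,0,-100,5,87],[0,0,-160,15,87],[0,0,-220,25,87],[0,0,-280,35,87],[0,0,-290,45,87],[0,0,-290,55,87]]
  ]
}}

```text
clock: 7.65
eef_pos: [442.5, 291.1, 364.2]
tool_rot: [[-0.663, 0.748, 0.004], [0.748, 0.663, 0.002], [-0.001, 0.004, -1.0]]
ft_force: [-0.6, -0.1, -1.1]
width: 86.8
gripper_force: 0.0
```

```bash
python3 - <<'E'
from h import *
import pickle
c=capture('top');save(c,'t2',(130,180,270,320),4);pickle.dump(c,open('t2.pkl','wb'))
s=telemetry.get_state();print(s['eef_pos'],go([590,280,360],51.6))
E
```

```text
[442.15906825 290.9787803  363.06682025] (array([-105.6,  104.1,    3.3]), np.float64(79.6))
```

View pics/t2.png

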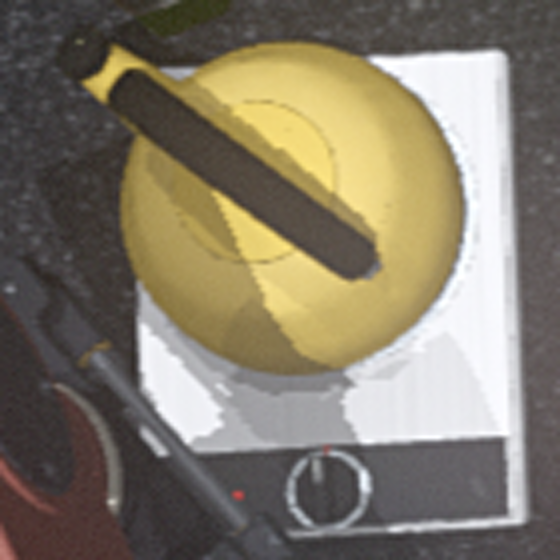

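The knob's pointer now is up at the red mark (pointer (318,468), mark (326,450)). On to the kettle.

Request:
{"api": "carry_out", "payload": {
  "rows": [
    [[-20,20,0,10,87],[-40,40,0,20,87],[-60,60,0,30,87],[-80,80,0,40,87],[-105,104,0,50,87],[-105,104,0,60,87],[-105,104,0,70,87],[-105,104,0,79.5,87],[-105,104,0,79.5,87],[-105,104,0,79.5,87]]
  ]
}}

```text
clock: 8.95
eef_pos: [589.3, 281.9, 361.7]
tool_rot: [[0.607, 0.795, -0.0], [0.795, -0.607, -0.0], [-0.0, -0.0, -1.0]]
ft_force: [-0.2, -0.4, 0.2]
width: 87.0
gripper_force: 0.0
```

```bash
python3 - <<'E'
from h import *
import pickle
c=capture('wrist');save(c,'w2',s=1.25);pickle.dump(c,open('w2.pkl','wb'))
s=telemetry.get_state();print(s['eef_pos'],go([605,286,310],51.6))
print('crown',1.25*proj(c,[605,286,292]))
E
```

```text
[589.27749733 281.9058896  361.83871288] (array([12.8, 10. , 51.8]), np.float64(1.0))
crown [429.625 288.   ]
```

View pics/w2.png

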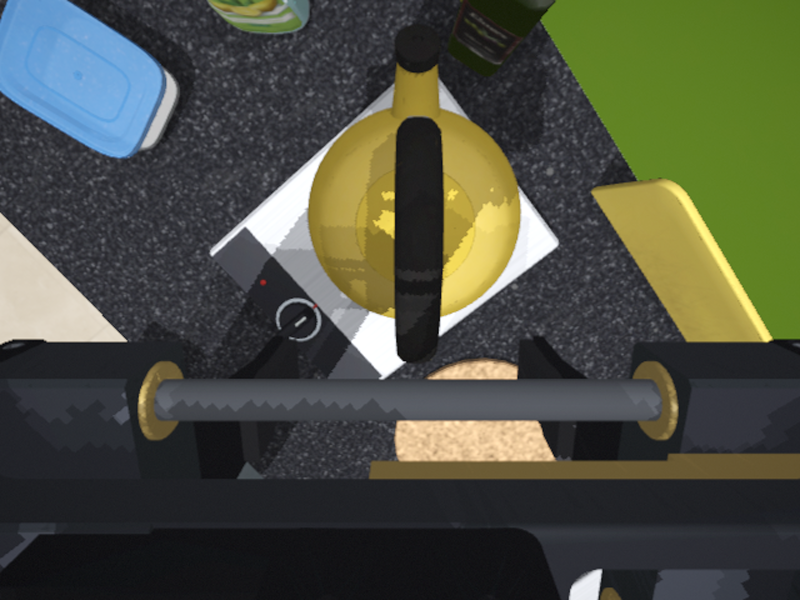

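```bash
python3 - <<'E'
from h import *
import pickle
c=pickle.load(open('w2.pkl','rb'))
q=lambda u,v,z:ray(c,u/1.25,v/1.25,z)
ya=lambda a,b:np.degrees(np.arctan2(*(b-a)[1::-1]))
a,b=q(418.3,270,292),q(420.3,150,292);print('crown',a,b,ya(a,b))
s=q(417,50,176);print('spout tip',s, 'ring front?')
d=np.array([np.cos(np.radians(52)),np.sin(np.radians(52)),0]);print('base from spout',s-125*d)
print('body wide',q(415,213,120),q(309,213,120),q(520,213,120))
b=b-a;b/=np.linalg.norm(b)
for P in [(612,295,292)]: print('crown line lateral of base', np.cross(b,np.array(P)-a)[2])
print('knob mark',q(314,306,50),'ringc',q(298,320,50),'bar',q(305,318,79),q(294,326,79))
E
```

```text
crown [606.06781807 297.1570478  292.        ] [641.9670998  343.25026193 292.        ] 52.08708172715195
spout tip [685.48820546 399.61806415 176.        ] ring front?
base from spout [608.53052105 301.11671995 176.        ]
body wide [615.60554397 307.96094444 120.        ] [541.62418411 364.41151773 120.        ] [688.87996004 252.04979599 120.        ]
crown line lateral of base -6.005594891900328
knob mark [464.64021606 289.54003367  50.        ] ringc [440.11784909 287.97486931  50.        ] bar [459.1970032  288.36787979  79.        ] [444.39865894 288.67451326  79.        ]
```

```bash
python3 - <<'E'
from h import *
print(go([605,296,274],52.1))
E
```

```text
(array([20.8,  3.9, 87.8]), np.float64(0.5))
```

Request:
{"api": "carry_out", "payload": {
  "rows": [
    [[10,4,20,0.5,87],[20.5,4,40,0.5,70],[20.5,4,60,0.5,70],[20.5,4,75,0.5,70],[20.5,4,87,0.5,70],[20.5,4,87,0.5,70]]
  ]
}}

```text
clock: 9.75
eef_pos: [604.5, 295.4, 273.8]
tool_rot: [[0.618, 0.787, -0.002], [0.787, -0.618, -0.001], [-0.002, -0.001, -1.0]]
ft_force: [0.3, 0.4, 0.7]
width: 69.7
gripper_force: 0.0
```

Request:
{"api": "carry_out", "payload": {
  "rows": [
    [[0,0,0,0,40],[0,0,0,0,30],[0,0,0,0,20],[0,0,0,0,0],[0,0,0,0,0],[0,0,0,0,0],[0,0,0,0,0],[0,0,0,0,0]]
  ]
}}

```text
clock: 10.75
eef_pos: [605.2, 295.4, 275.1]
tool_rot: [[0.618, 0.786, 0.0], [0.786, -0.618, -0.0], [-0.0, 0.0, -1.0]]
ft_force: [1.2, -2.1, -0.2]
width: 24.9
gripper_force: 30.0
```

Request:
{"api": "carry_out", "payload": {
  "rows": [
    [[0,0,-3,0,0],[0,0,-8,0,0],[0,0,-15,0,0],[0,0,-24,0,0],[0,0,-34,0,0],[0,0,-44,0,0],[0,0,-52,0,0],[0,0,-57,0,0],[0,0,-60,0,0],[0,0,-60,0,0]]
  ]
}}

```text
clock: 12.0
eef_pos: [605.1, 295.6, 335.1]
tool_rot: [[0.618, 0.787, 0.0], [0.787, -0.618, -0.0], [0.0, 0.0, -1.0]]
ft_force: [-0.1, 0.2, -5.5]
width: 24.9
gripper_force: 30.0
```

```bash
python3 - <<'E'
from h import *
import pickle
c=capture('side');save(c,'s3',(240,60,440,260),3)
s=telemetry.get_state();print(s['eef_pos'],s['moment'],s['ft_force'],s['width'],go([500,30,330],52),go([500,30,330],0))
t=pickle.load(open('c0.pkl','rb'))['top']
# trivet by colour
h=cv2.cvtColor(t['color'],cv2.COLOR_RGB2HSV)
m=((h[...,0]>5)&(h[...,0]<22)&(h[...,1]>60)&(h[...,2]>70)).astype(np.uint8);m[:,:270]=0;m[:,372:]=0;m[:225]=0;m[325:]=0
m=cv2.morphologyEx(m,cv2.MORPH_CLOSE,np.ones((5,5)))
k=max(cv2.findContours(m,0,1)[0],key=cv2.contourArea)
P=np.array([ray(t,u,v,12)[:2] for u,v in k[:,0]],np.float32)
print(len(k),cv2.minEnclosingCircle(P),cv2.fitEllipse(P))
E
```

```text
[604.97749804 295.60964287 334.74448789] [-0.00105011 -0.01363923 -0.03553229] [-0.28719081  0.20159251 -6.29924251] 24.964259468287867 (array([-273.7,   81.5,    4.8]), np.float64(-0.1)) (array([-273.7,   81.5,    4.8]), np.float64(51.9))
292 ((504.64825439453125, 19.903244018554688), 125.96259307861328) ((503.2544860839844, 21.06900978088379), (218.11215209960938, 229.93453979492188), 79.06932067871094)
```

View pics/s3.png

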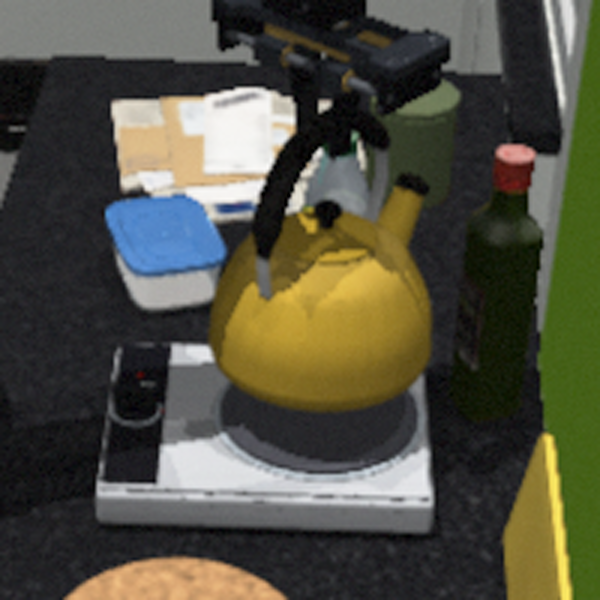

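Request:
{"api": "carry_out", "payload": {
  "rows": [
    [[-10,3,0,0,0],[-30,9,0,0,0],[-55,16,0,0,0],[-82,25,0,0,0],[-112,33,0,0,0],[-142,43,0,3,0],[-172,52,0,8,0],[-202,60,0,14,0],[-230,69,0,20,0],[-254,76,0,26,0]]
  ]
}}

```text
clock: 13.3
eef_pos: [507.0, 47.4, 335.0]
tool_rot: [[0.902, 0.433, 0.0], [0.433, -0.902, -0.001], [-0.0, 0.001, -1.0]]
ft_force: [-0.4, -1.1, -5.7]
width: 24.9
gripper_force: 30.0
```

```bash
python3 - <<'E'
from h import *
s=telemetry.get_state();print(s['width'],go([497,21,300],0))
E
```

```text
24.858289845786828 (array([-20.4,  19.5,  35. ]), np.float64(25.6))
```

Request:
{"api": "carry_out", "payload": {
  "rows": [
    [[-7,7,4,5,0],[-14,13,10,10,0],[-18,18,18,15,0],[-20.5,19.5,26,20,0],[-20.5,19.5,32,24,0],[-20.5,19.5,35,25.6,0],[-20.5,19.5,35,25.6,0],[-20.5,19.5,35,25.6,0]]
  ]
}}

```text
clock: 14.3
eef_pos: [498.1, 22.4, 300.4]
tool_rot: [[1.0, 0.005, 0.001], [0.005, -1.0, -0.0], [0.001, 0.0, -1.0]]
ft_force: [0.2, 0.3, -6.8]
width: 24.9
gripper_force: 30.0
```

```bash
python3 - <<'E'
from h import *
import pickle
w=capture('wrist');sd=capture('side');t=capture('top');pickle.dump((w,sd,t),open('c4.pkl','wb'))
a=cv2.resize(w['color'][:300,:,::-1],None,fx=.62*1.25,fy=.62*1.25)
im=lambda c,b:cv2.resize(c['color'][b[1]:b[3],b[0]:b[2],::-1],None,fx=2.6,fy=2.6,interpolation=cv2.INTER_CUBIC)
b=im(sd,(240,120,400,330))
cv2.imwrite('pics/s4.png',b)
save(w,'w4',s=1.25)
s=telemetry.get_state();print(s['eef_pos'],s['width'],go([497,21,300],0))
E
```

```text
[498.15964047  22.46026656 300.34510066] 24.66929348709402 (array([-1.2,  1.5,  0.3]), np.float64(0.3))
```

View pics/w4.png

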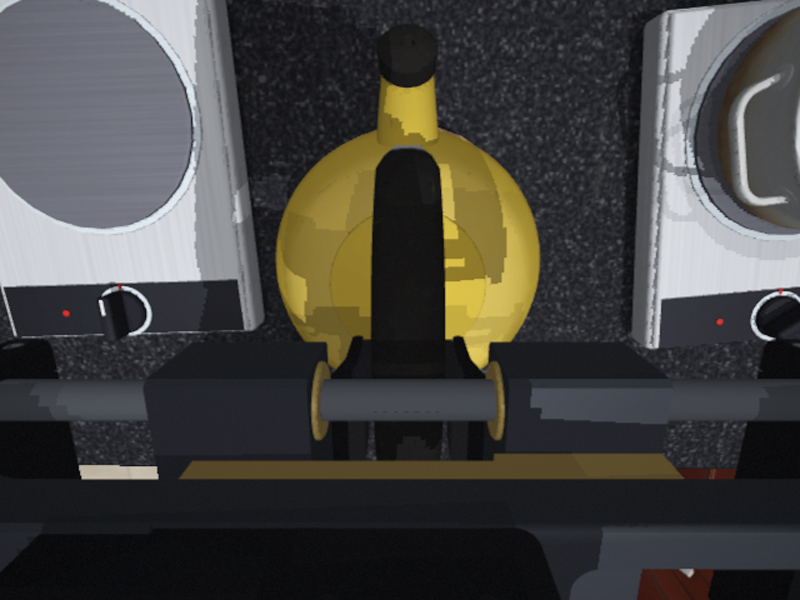

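View pics/s4.png

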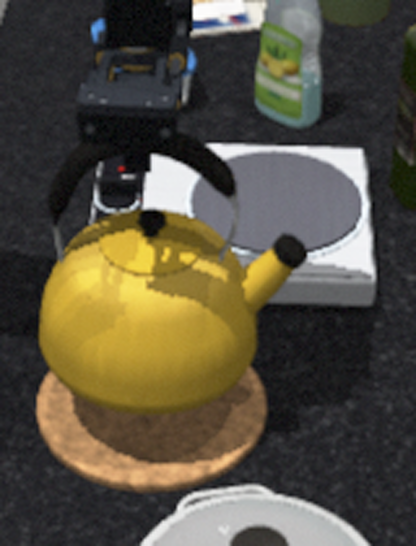

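```bash
python3 - <<'E'
from h import *
import pickle
w,sd,t=pickle.load(open('c4.pkl','rb'))
q=lambda u,v,z:ray(w,u/1.25,v/1.25,z)
p=lambda u,v,z:ray(sd,240+u/2.6,120+v/2.6,z)
a,b=q(408,340,317),q(407,170,317);print('crown',a,b)
print('spout w',q(407,42,201),'s',p(290,248,201),'body lat',q(408,260,140))
print('triv side L,R,mid',p(36,408,12),p(268,400,12),'bottom',p(152,480,12))
e=cv2.fitEllipse(np.float32([[36,408],[268,400],[152,480],[60,452],[240,452],[44,432],[260,425],[100,473],[205,471],[45,380]]))
print(e[0],p(*e[0],12))
# kettle underside outline lower arc at z 83: lowest
print('body low', p(150,410,88), 'body L R', p(39,320,130),p(258,330,130))
print('wall', [ray(pickle.load(open('c0.pkl','rb'))['top'],u/1.25,v/1.25,0) for u,v in [(60,195),(780,183)]])
# trivet predicted outline in side image for centre (503.3,21.2)
print([((proj(sd,[503.3+110*np.cos(x),21.2+110*np.sin(x),12])-[240,120])*2.6).round() for x in np.radians([0,180,-90,-45,-135,-60])])
print('kettle base bottom pred',((proj(sd,[504.6,22.4-90,83])-[240,120])*2.6).round())
E
```

```text
crown [515.14839911  21.54685499 317.        ] [568.55352889  22.1814745  317.        ]
spout w [632.4982889   22.62599924 201.        ] s [630.55104819  22.46080036 201.        ] body lat [508.21095211  21.23195199 140.        ]
triv side L,R,mid [399.9412897   -1.10167997  12.        ] [618.99525916  28.64532265  12.        ] bottom [518.39835351 -85.61089136  12.        ]
(152.0469207763672, 404.50335693359375) [509.13767115  13.02281512  12.        ]
body low [516.05580266 -73.88055372  88.        ] body L R [410.63061584 -10.17092008 130.        ] [606.49869366  -7.03159679 130.        ]
wall [array([837.11974274, 739.22534158,   0.        ]), array([ 828.93998517, -784.24104983,    0.        ])]
[array([262., 405.]), array([ 32., 392.]), array([135., 482.]), array([223., 461.]), array([ 55., 451.]), array([197., 473.])]
kettle base bottom pred [138. 408.]
```

Request:
{"api": "carry_out", "payload": {
  "rows": [
    [[0,1,5,0.5,0],[0,1,14,0.5,0],[0,1,25,0.5,0],[0,1,37,0.5,0],[0,1,48,0.5,0],[0,1,56,0.5,0],[0,1,62,0.5,0],[0,1,66,0.5,0],[0,1,67,0.5,0],[0,1,67,0.5,0]]
  ]
}}

```text
clock: 15.7
eef_pos: [498.2, 21.4, 233.3]
tool_rot: [[1.0, -0.004, 0.001], [-0.004, -1.0, -0.0], [0.001, 0.0, -1.0]]
ft_force: [0.5, -0.8, -6.6]
width: 25.0
gripper_force: 30.0
```

Request:
{"api": "carry_out", "payload": {
  "rows": [
    [[0,0,0.5,0,0],[0,0,1,0,0],[0,0,1.5,0,0],[0,0,2,0,0],[0,0,2.5,0,0],[0,0,3,0,0],[0,0,3,0,0]]
  ]
}}

```text
clock: 16.58
eef_pos: [498.5, 21.4, 232.3]
tool_rot: [[1.0, -0.004, 0.002], [-0.004, -1.0, -0.0], [0.002, 0.0, -1.0]]
ft_force: [-6.8, 0.3, 9.0]
width: 25.2
gripper_force: 30.0
```

Request:
{"api": "carry_out", "payload": {
  "rows": [
    [[0,0,-0.7,0,0],[0,0,-1.4,0,0],[0,0,-1.4,0,0],[0,0,-1.4,0,0]]
  ]
}}

```text
clock: 17.08
eef_pos: [498.2, 21.4, 232.2]
tool_rot: [[1.0, -0.004, 0.001], [-0.004, -1.0, -0.0], [0.001, 0.0, -1.0]]
ft_force: [-5.8, 0.2, 4.8]
width: 25.2
gripper_force: 30.0
```

```bash
python3 - <<'E'
from h import *
s=telemetry.get_state();print(s['eef_pos'],s['ft_force'],s['moment'],s['width'])
E
```

```text
[498.17222494  21.38757839 232.20104235] [-5.77614113  0.23021562  4.78670136] [ 0.04946042  1.00355637 -0.04746269] 25.2379558391627
```

Request:
{"api": "carry_out", "payload": {
  "rows": [
    [[0,0,0.7,0,0],[0,0,1.4,0,0],[0,0,2.1,0,0],[0,0,2.8,0,0],[0,0,3.2,0,0],[0,0,3.2,0,0]]
  ]
}}

```text
clock: 17.82
eef_pos: [498.8, 21.3, 232.2]
tool_rot: [[1.0, -0.004, 0.003], [-0.004, -1.0, -0.001], [0.003, 0.001, -1.0]]
ft_force: [-12.3, -0.1, 22.4]
width: 25.2
gripper_force: 30.0
```

```bash
python3 - <<'E'
from h import *
s=telemetry.get_state();print(s['eef_pos'],s['ft_force'],s['moment'],s['width'])
E
```

```text
[498.76884019  21.31034386 232.23990273] [-12.27169804  -0.12615833  22.39365048] [0.13589471 2.19422655 0.01574128] 25.24752516057217
```

Request:
{"api": "carry_out", "payload": {
  "rows": [
    [[0,0,-1.5,0,0],[0,0,-3,0,0],[0,0,-3.8,0,0],[0,0,-3.8,0,0]]
  ]
}}

```text
clock: 18.32
eef_pos: [498.0, 21.4, 232.1]
tool_rot: [[1.0, -0.004, -0.0], [-0.004, -1.0, -0.0], [-0.0, 0.0, -1.0]]
ft_force: [-6.0, 0.2, 6.0]
width: 24.7
gripper_force: 30.0
```

```bash
python3 - <<'E'
from h import *
s=telemetry.get_state();print(s['eef_pos'],s['ft_force'],s['moment'],s['width'])
c=capture('side');save(c,'s5',(240,120,400,330),2.8)
E
```

```text
[498.03481944  21.39864157 232.13247532] [-5.95065196  0.23965857  5.98921177] [-0.00149082  0.89827715  0.00192089] 24.702390633861437
```

View pics/s5.png

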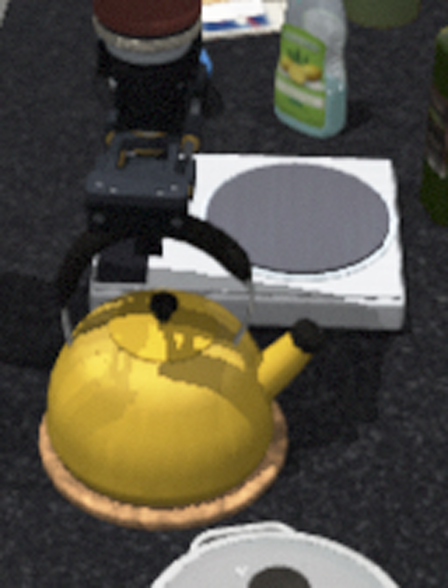

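Kettle sits flat and centred on the trivet (trivet 40–288, body 47–273 px), spout pointing to the back. Relieve and release.

Request:
{"api": "carry_out", "payload": {
  "rows": [
    [[0,0,-0.8,0,0],[0,0,-1.2,0,0],[0,0,-1.2,0,26],[0,0,-1.2,0,30],[0,0,-1.2,0,40],[0,0,-1.2,0,60],[0,0,-1.2,0,60],[0,0,-1.2,0,60]]
  ]
}}

```text
clock: 19.38
eef_pos: [498.1, 21.4, 233.3]
tool_rot: [[1.0, -0.004, 0.0], [-0.004, -1.0, 0.0], [0.0, -0.0, -1.0]]
ft_force: [0.9, -0.5, -0.1]
width: 57.6
gripper_force: 0.0
```

Request:
{"api": "carry_out", "payload": {
  "rows": [
    [[0,0,-8,0,60],[0,0,-25,0,70],[0,0,-50,0,80],[0,0,-90,0,80],[0,0,-130,0,80],[-30,0,-130,0,80],[-60,0,-130,0,80],[-60,0,-130,0,80]]
  ]
}}

```text
clock: 20.38
eef_pos: [437.4, 21.8, 365.3]
tool_rot: [[1.0, -0.004, 0.003], [-0.004, -1.0, -0.0], [0.003, 0.0, -1.0]]
ft_force: [0.2, 0.0, 0.7]
width: 80.0
gripper_force: 0.0
```

```bash
python3 - <<'E'
from h import *
import pickle
s=telemetry.get_state();print(s['eef_pos'],s['width'],s['ft_force'])
c=capture('side')
o=capture('wrist')
for n,k in (('s6',c),): cv2.imwrite('pics/s6.png',k['color'][:,:,::-1])
a=cv2.imread('pics/s5.png');b=cv2.resize(c['color'][120:330,240:400,::-1],None,fx=2.8,fy=2.8,interpolation=cv2.INTER_CUBIC)
d=np.abs(a.astype(int)-b).max(2)[330:530];print('kettle-zone change',(d>40).mean())
def spout(k):
    g=k.astype(int);return (g.sum(2)<120)
for k in (a,b):
    m=spout(k[310:365,285:325]);v,u=np.nonzero(m);print('cap px',u.mean()+285,v.mean()+310,len(u))
    h=cv2.cvtColor(k,cv2.COLOR_BGR2HSV);m=(h[...,0]>20)&(h[...,0]<32)&(h[...,1]>130)&(h[...,2]>60);m[:340]=0;v,u=np.nonzero(m);print('body',u.mean(),v.mean(),u.min(),v.max())
E
```

```text
[437.39857349  21.75260108 365.27840598] 80.04585502480987 [0.18576803 0.03014117 0.70183085]
kettle-zone change 0.05549107142857143
cap px 309.5306691449814 340.52973977695166 1076
body 165.68241855004402 413.6478720281773 46 505
cap px 307.8751007252216 340.79371474617244 1241
body 163.9996779293787 414.5801370264098 45 507
```

```bash
python3 - <<'E'
from h import *
t=capture('top')
g=cv2.cvtColor(t['color'],cv2.COLOR_RGB2GRAY)
k=g[288:318,200:224]
for r in k[2:24]: print(' '.join('%3d'%x for x in r))
for n,yaw in(('0',1.7),('10cw',-8.3)):
    a=np.radians(yaw);X=np.array([442,289.5,79.5]);u=np.array([np.cos(a),np.sin(a),0])
    print(n,[proj(t,X+u*s)-[200,290] for s in(0,10,20)])
E
```

```text
242 240 237 240 242 243 241 241 241 244 245 244 244 245 246 247 247 245 246 248 248 249 249 232
244 242 240 243 246 247 229 191 161 154 148 142 144 161 154 137 136 134 128 131 136 137 135 123
155 140 129 130 130 129 119  99  92 102 111 109 156 169 157 134 111  91  87  95  96  96  95  98
100  96  92  93  89  95 106 116 133 150 146 119 159 228 254 247 209 158 116  96  99 101 102 103
 99 101  95  94 104 155 174 144 157 153 102  80  79 116 142 201 245 248 201 129  94 100 104 105
101 102  97 105 163 235 214 127 195 197 126  82  71  76  85  99 164 236 249 204 126  98  98 101
101  97  99 151 233 224 137  97 200 204 134  83  74  88  95  91  89 145 230 246 197 120  99 101
100  96 116 203 230 186  96  94 199 201 137  87  76  83 102 104  96  84 135 227 234 172 103 102
101  97 151 231 215 118  84  93 168 194 157  92  75  82  97 107 102  91  78 141 232 218 123  98
 95 109 200 198 130  90  90  90 160 188 156  91  73  86  98 106 104  99  85 117 232 234 161 103
 92 125 232 217 111  96  95  90 126 148 129  89  75  86  94 103 105 103  87 112 229 234 160 101
 95 142 234 217 111  94  95  85  90 103 104 
[... 442 characters left out ...]
0 167 188 147  95  97  86  86 103 112  96  75  75  89 100 101  89  95 183 221 188 110  96
 94 103 168 238 223 143  95  85  87  99 110  95  73  77  91  94  94  93 159 235 223 139  95  97
 94  94 110 177 238 215 125  83  85 100 110  96  71  74  81  83  97 161 236 246 195 105  97 102
 99  95  93 113 201 228 197 127  84  94 107  91  64  62  80  97 167 235 244 193 116  91  93  98
 95  93  93  88 120 203 248 218 126  99 102 100 107 121 161 190 232 225 166 108  92  97  97  94
 92  97 100  93  89 108 176 207 193 173 173 194 212 234 254 254 232 182 147 149 151 154 147 138
0 [array([ 9.6, 12.5]), array([9.5, 8.2]), array([9.4, 4. ])]
10cw [array([ 9.6, 12.5]), array([10.2,  8.2]), array([10.9,  4.1])]
```

```bash
python3 -c "
from h import *
print(ctrl.close_job())"
```

```text
the job is handed in; nothing more can be done
None
```

The kettle's hotplate knob is turned off against its stop, and the kettle stands upright in the middle of the cork trivet with its spout to the back wall. The pot and its hotplate were left untouched, and the job was handed in after about 20 s of the 64 s.

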